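Let two D cells out of the battery dispenser for the torch

ROBOT

A 6-joint arm with a two-finger parallel gripper is mounted at the origin on the work surface. World frame = base frame: x ahead of the robot, y to its left, z up, the work surface at z = 0. Lengths are in m, angles in rad, forces in N, time in s.
With the tool pointing down it reaches from about 0.35 to 0.975 m from the base axis. Payload 4.9 kg.
Tool frame: the origin (TCP) lies at the very end of the fingers, on their centre line; the grasp point (between the pads) lies 19 mm behind it (ctrl.grasp_offset is the distance from the TCP to the grasp point, in m); y points along the fingers, z is the direction in which the jaws open and shut, and the axes are right-handed (so a half turn about y gives the same grasp; the last joint's range is limited). The gripper opens to 85 mm and grips with 20 to 120 N. Pads are 22 mm wide; open, the fingers measure 114 mm over their backs; the gripper's body (76 mm by 85 mm) begins 54 mm behind the grasp point. The pads swing forward as they close: fully open they stand 13 mm farther back than shut.
Start: joints at [1.181, 0.053, 1.613, -0, 1.476, -0.119], TCP at [0.167, 0.602, 0.231] pointing down, gripper open.
Joint ranges: [-3.01, 3.01], [-1.01, 2.22], [0.06, 2.58], [-1.02, 4.17], [0.09, 2.62], [-3.14, 3.14]. Speed limits (rad/s): [2.57, 2.57, 3.14, 3.14, 3.14, 3.14].

INTERFACE

Orientations are given as a rotation vector (axis times angle).
In Python, from station import ctrl, eyes, finish_job, find_in, regions_of, pinpoint gives the robot as it stands.
- The arm moves only by the tool play_rows, never from a script. Its argument "moves" is a list of rows, each an object of numbers: "x", "y", "z": the shift along the world's x, y, z in cm; "turn": the turn about the world's z in degrees; "jaw": the finger opening in cm, from 0 to 8.54. A call has 1 to 8 rows; each row shifts and turns the commanded pose from where the row before left it; what a row does not reach is not made up. A row lasts 1/12 s, in which the tool goes at most 41.7 mm and 7.16 degrees, less where a joint would pass 70% of its speed; a pose out of reach is approached as far as the arm can. A call is refused whole if a number of a shift passes 4.17 or a number of a turn 7.16, either way. A call with a gripper value outside its range is refused whole. The fingers move at their own pace and stop on an object; "squeeze" is the grip in N (left out, the last holds). Time passes only in rows, so rows that do not move let the fingers close. It gives the time, the measured TCP pose, the force and the opening at its end, in the units of the state.
- ctrl.get_obs(): the state, without advancing time (a new reading comes with each control period).
- eyes.get_image(name): name is "scene" or "top" or "wrist"; returns a dict with "img" (384x512x3 uint8, red, green, blue), "camera_matrix" (3x3 intrinsics, pixels), "D" ([k1, k2, p1, p2, k3] as OpenCV has them; the pictures are not rectified), "cam_to_world" (4x4, takes a point from camera to world coordinates). Camera axes: x right, y up, looking along -z (the intrinsics and any distortion apply to the point x, -y, -z); pixel columns grow to the right and rows downward; lengths in m; the calibration is good to about 2 mm. A picture is of the moment at which its call begins. There is no depth.
- finish_job(): hands the job in, once; it reports no verdict.
Trained networks look in the newest picture that a camera, given by its name, has taken for a name from the list of things; names that differ only in an ending like _2 or _b are one class to them, and where a whole thing is asked for, a point or a joint stands for the part that bears it (a point fixed in the world has none). Each returns a list of dicts, best first, with "score" (0 to 1); they miss things now and then, are a little off and sometimes report something else, mostly with a low value. They report only what shows in the picture. A call takes as long as a camera call. They do not tell look-alikes from the thing itself.
- find_in(camera, query): "point" ([column, row] in pixels, amid what is visible of it).
- regions_of(camera, query): "pixels" (384x512 bool, what is visible of it) and "point" ([column, row] in pixels, amid what is visible of it).
- pinpoint(camera, query): "point" ([column, row] in pixels: a listed point, or the origin of a listed thing).
The state is a dict: "t": time; "q": joint angles; "dq": joint speeds; "effort": joint torques, N m; "tool_pos": TCP position; "tool_rot": TCP orientation; "contact_force": force on the tool from outside, world axes, zero at the start; "wrist_torque": the same for the moment, N m; "opening": finger opening in m.
Only numpy, scipy, OpenCV 4.12 (cv2) and the standard library are available. Lean on these libraries where they do the work, as an engineer would, in place of code of your own. Each camera call takes 0.05 s, during which the arm holds its last target.

TASK

The torch needs two fresh D cells (the big ones): press the thumb lever of the D-cell dispenser, the wider one with the larger cells, right down so that its gate lifts and one cell rolls into the tray, let the lever come back up, then press it once more for the second cell and let it up again. Work only that lever: do not touch or pick up any cell, leave the other cells in their lanes, and do not disturb the smaller dispenser or the other things on the bench.

Things in the scene. Friction and masses are not known exactly. Their poses are not given: they have to be found in the camera images.
- dispD: the D-cell dispenser, the wider of two alike grey sheet-metal gravity dispensers (71 mm wide over its cheeks, 245 mm long), fixed. Origin mid-foot on the bench; x points uphill along the lane, away from the tray; z up. Its open lane falls 10 degrees to -x; the cells lie across it in a row, held by the gate at x = -0.02. Two pivot ears at its sides reach 75 mm above the bench at x = -0.020 to 0.002.
- dispD_tray (a point): centre of the floor of dispD's open tray, which lies downhill of the gate: 92 mm long, 65 mm wide inside, with a front lip about 20 mm high. Cells let out come to rest here, one against the lip and the next behind it.
- leverD (a joint): dispD's rocking lever, rad: 0 = rest (pad up, gate down), 0.86 = pad pressed to its stop. Shaft along y at x = -0.009, z = 0.067 of dispD. A spring returns it; the press takes 1 to 8 N, then a hard stop. Pressing lifts the gate and drops a plate behind the first cell, so one full press lets just one roll out (gate clear from 0.76; about 0.5 s); letting up shuts the gate and the row moves up one.
- leverD_gate (a point): middle of the lower edge of leverD's gate, a steel plate 44 mm wide hanging from the lever's downhill end in front of the first cell; at rest it is 14 mm above the lane floor, fully lifted 37 mm.
- leverD_pad (a point): centre of the top of leverD's thumb pad: flat steel plate 34 mm long, 47 mm wide, 4 mm thick, on the lever's arm outside dispD's left (+y) cheek, 42 mm uphill of the shaft, free space beneath. At rest it is 88 mm above the bench, sloping up 25 degrees to dispD's +x; at the stop 38 mm lower, sloping 25 degrees down. Shut fingers pressing straight down on its middle stay on it.
- D1: a D-size cell: plain black cylinder 34 mm in diameter and 61 mm long with steel ends, about 140 g, lying across the lane of dispD and free to roll; origin at its centre. At the start it is number 1 in the row, counted from the gate.
- D2: a D-size cell: plain black cylinder 34 mm in diameter and 61 mm long with steel ends, about 140 g, lying across the lane of dispD and free to roll; origin at its centre. At the start it is number 2 in the row, counted from the gate.
- D3: a D-size cell: plain black cylinder 34 mm in diameter and 61 mm long with steel ends, about 140 g, lying across the lane of dispD and free to roll; origin at its centre. At the start it is number 3 in the row, counted from the gate.
- D4: a D-size cell: plain black cylinder 34 mm in diameter and 61 mm long with steel ends, about 140 g, lying across the lane of dispD and free to roll; origin at its centre. At the start it is number 4 in the row, counted from the gate.
- dispC: the C-cell dispenser: the same make but narrower (60 mm wide over its cheeks) with smaller cells; fixed. Origin and axes as for dispD. The two dispensers may stand either way round, left or right.
- leverC (a joint): the lever of dispC, rad: 0 at rest, 0.86 fully pressed. To be left alone.
- C1: a C-size cell: black cylinder 26 mm in diameter and 50 mm long, in the lane of dispC; origin at its centre. To be left alone.
- C2: a C-size cell: black cylinder 26 mm in diameter and 50 mm long, in the lane of dispC; origin at its centre. To be left alone.
- C3: a C-size cell: black cylinder 26 mm in diameter and 50 mm long, in the lane of dispC; origin at its centre. To be left alone.
- torch: the two-cell torch waiting for its batteries: aluminium, 170 mm long, 56 mm over the head, lying open on the bench; origin under its middle on the bench, x towards the head.
- torch_cap: its unscrewed tail cap, 43 mm in diameter, 32 mm high, standing; origin at its underside.
- screwdriver: a screwdriver with black handle, 190 mm long, lying; origin under its middle.
- paint_tin: a one-quart paint tin, 108 mm in diameter, 122 mm high, standing beyond the dispensers; origin at its underside.
- spray_can: a spray can, 66 mm in diameter, 190 mm high, standing; origin at its underside.
- adapter: a black mains adapter, 85 x 50 x 34 mm; origin at its underside.
Mind the look-alikes: they are no part of the job. What is shaped like the D4 but green or orange is not meant.

How it is judged:
On the way, in this order (a step that is already met when the one before it is completed fails the run):
1. one D cell, and only one, is in the tray and the lever has come back up (x of D1 in the frame of dispD between -0.112 and -0.04 m and z of D1 in the frame of dispD below 0.055 m and x of D2 in the frame of dispD above -0.012 m and z of D2 in the frame of dispD above 0.03 m and value of joint leverD below 0.08 rad), for 0.2 s.
2. the second D cell is in the tray, the third still in the lane, and the lever has come back up (x of D2 in the frame of dispD between -0.112 and -0.04 m and z of D2 in the frame of dispD below 0.055 m and x of D3 in the frame of dispD above -0.012 m and z of D3 in the frame of dispD above 0.03 m and value of joint leverD below 0.08 rad), for 0.2 s.
At the end, for the whole second after the job is handed in: Two D cells at rest in the tray (centres 20 to 92 mm downhill of the gate), the other two at rest in the lane behind the gate, the lever back up (under 0.08 rad); C cells moved under 20 mm, other loose things under 30 mm (all of step 2 and x of D1 in the frame of dispD between -0.112 and -0.04 m and z of D1 in the frame of dispD below 0.055 m and x of D4 in the frame of dispD above -0.012 m and z of D4 in the frame of dispD above 0.03 m and linear speed of each of D1, D2, D3, D4 below 0.03 m/s and distance of each of C1, C2, C3 from where it was at the start of the episode below 0.02 m and distance of each of torch, torch_cap, screwdriver, paint_tin, spray_can, adapter from where it was at the start of the episode below 0.03 m); the robot touches nothing.
It fails at once if a cell is touched by the robot (more than 1 N) (contact force between any of the fingers, the arm and D1 above 1 N or contact force between any of the fingers, the arm and D2 above 1 N or contact force between any of the fingers, the arm and D3 above 1 N or contact force between any of the fingers, the arm and D4 above 1 N or contact force between any of the fingers, the arm and C1 above 1 N or contact force between any of the fingers, the arm and C2 above 1 N or contact force between any of the fingers, the arm and C3 above 1 N).
It fails at once if a cell is lifted out of its lane or tray (z of any of D1, D2, D3, D4 in the frame of dispD above 0.09 m or z of any of C1, C2, C3 in the frame of dispC above 0.09 m).
It fails at once if a third D cell is let out (x of D3 in the frame of dispD below -0.03 m).
It fails at once if the C dispenser is worked: its lever is pressed more than 0.3 rad or a C cell moves more than 20 mm (value of joint leverC above 0.3 rad or distance of any of C1, C2, C3 from where it was at the start of the episode above 0.02 m).
It fails at once if another thing on the bench is shifted more than 30 mm (distance of any of torch, torch_cap, screwdriver, paint_tin, spray_can, adapter from where it was at the start of the episode above 0.03 m).
It also fails if it takes over 40 s, if anything falls off the work surface, if the arm or the gripper's body presses on something with over 40 N, if the wrist force passes 120 N, or if a joint passes its speed limit or range.

## Working session

There is one attempt and no reset: what is moved stays moved. The work goes in short steps, Python scripts to look and compute and a tool call to move; the robot and the scene stay as the last step left them, time stands still between calls to the robot, and variables do not carry over. Pictures are saved under pics/ and viewed, and the job is handed in when it is done.

Besides the shell and the picture viewer there is one more tool, called after "Request:" as name(argument=value, ...), one argument or row to a line, values as JSON. play_rows: Moves the arm, as the interface text tells. Its arguments: {"type":"object","properties":{"moves":{"type":"array"},"squeeze":{"type":"number"}},"required":["moves"]}

```bash
mkdir -p pics
cat > h.py <<'E'
import numpy as np,cv2
from station import ctrl,eyes,finish_job,find_in,regions_of,pinpoint
def ray(im,p):
    u=cv2.undistortPoints(np.array([[p]],float),im["camera_matrix"],np.array(im["D"],float))[0,0]
    T=np.array(im["cam_to_world"]);d=T[:3,:3]@np.array([u[0],-u[1],-1]);return T[:3,3],d
def atz(im,p,z):
    o,d=ray(im,p);return o+d*(z-o[2])/d[2]
def proj(im,P):
    T=np.array(im["cam_to_world"]);c=(np.array(P)-T[:3,3])@T[:3,:3]
    c=c*[1,-1,-1]
    return cv2.projectPoints(c.reshape(1,3),np.zeros(3),np.zeros(3),im["camera_matrix"],np.array(im["D"],float))[0][0,0]
def tri(a,pa,b,pb):
    o1,d1=ray(a,pa);o2,d2=ray(b,pb)
    s=np.linalg.lstsq(np.array([d1,-d2]).T,o2-o1,rcond=None)[0]
    A=o1+d1*s[0];B=o2+d2*s[1];return (A+B)/2,np.linalg.norm(A-B)
def save(im,n,crop=None,k=1):
    i=im["img"][:,:,::-1]
    if crop: i=i[crop[1]:crop[3],crop[0]:crop[2]]
    cv2.imwrite("pics/"+n,cv2.resize(i,None,fx=k,fy=k,interpolation=cv2.INTER_CUBIC))
E
python3 - <<'E'
from h import *
ims={}
for c in("scene","top"):
    im=eyes.get_image(c);ims[c]=im;save(im,c+"0.png",k=1.5)
    for q in("leverD_pad","dispD","dispC","dispD_tray","leverD_gate","D1"):
        print(c,q,[(np.round(r["point"]).tolist(),round(r["score"],2)) for r in pinpoint(c,q)[:3]])
    print(np.array(im["cam_to_world"])[:3,3])
print(ctrl.get_obs())
E
```

```text
scene leverD_pad [([214.0, 207.0], 0.63)]
scene dispD []
scene dispC [([300.0, 181.0], 0.57)]
scene dispD_tray [([179.0, 221.0], 0.88)]
scene leverD_gate [([305.0, 171.0], 0.71), ([292.0, 245.0], 0.37)]
scene D1 [([215.0, 233.0], 0.78), ([210.0, 232.0], 0.76), ([202.0, 227.0], 0.75)]
[ 1.38580101 -0.47073731  0.90603148]
top leverD_pad [([303.0, 188.0], 0.67), ([335.0, 210.0], 0.35)]
top dispD [([325.0, 191.0], 0.72)]
top dispC [([184.0, 213.0], 0.93)]
top dispD_tray [([336.0, 210.0], 0.78)]
top leverD_gate [([328.0, 180.0], 0.72), ([330.0, 190.0], 0.64), ([246.0, 224.0], 0.31)]
top D1 [([314.0, 157.0], 0.75), ([316.0, 170.0], 0.68), ([330.0, 258.0], 0.66)]
[ 0.49432021 -0.00943587  1.10279501]
{'t': 0.7, 'q': array([ 1.18101712e+00,  5.26379076e-02,  1.61289925e+00,  2.34577179e-05,
        1.47598183e+00, -1.19000828e-01]), 'dq': array([-2.53539421e-05,  2.38131447e-04,  3.21292776e-03,  2.14454123e-03,
       -1.54681970e-04,  8.42098058e-04]), 'effort': array([ 5.05799344e-04, -3.93564963e+01, -3.70364141e+01, -1.08494548e-04,
        3.28663155e-04,  3.62010496e-06]), 'tool_pos': array([0.16716504, 0.6022172 , 0.23134255]), 'tool_rot': array([-1.56024787,  0.21255417, -0.21254777]), 'contact_force': array([-0.43571406, -0.12160267, -0.46003773]), 'wrist_torque': array([-0.00115046, -0.01958354, -0.06773853]), 'opening': 0.0851474787182043}
```

View pics/scene0.png

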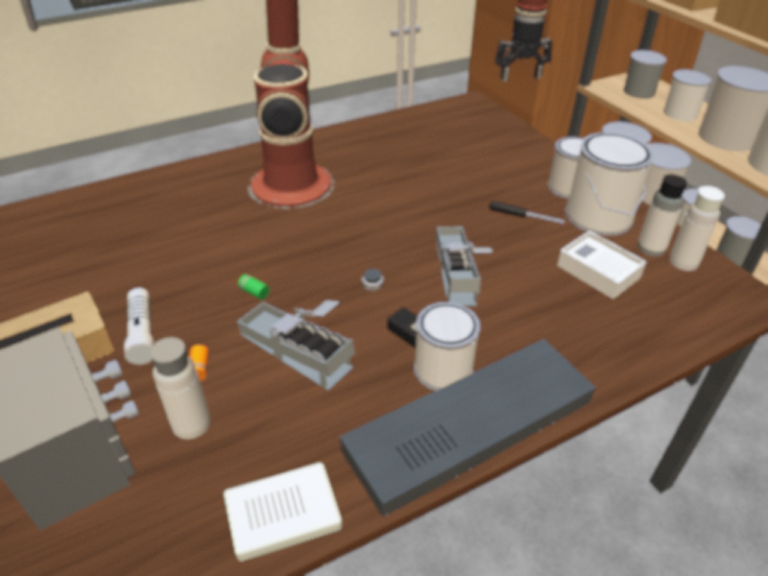

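View pics/top0.png

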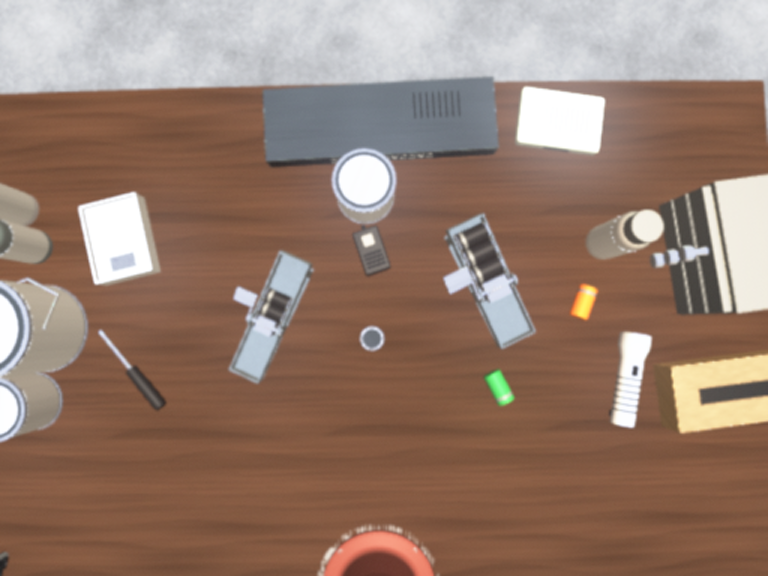

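The top view shows two dispensers. One is at about (181,211), narrow with three small cells. The other is at about (326,187), wider with four large cells, and its pad is at about (305,187). The wider one is dispD. I'll confirm it in crops and measure.

Run:
```python
from h import *
a=eyes.get_image("top");b=eyes.get_image("scene")
save(a,"topc.png",(280,130,370,240),6);save(b,"scenec.png",(150,190,245,265),7)
for c,im in(("top",a),("scene",b)):
    for q in("dispD","leverD_pad"):
        for r in regions_of(c,q)[:3]:
            m=r["pixels"].astype(np.uint8);rect=cv2.minAreaRect(np.argwhere(m)[:,::-1].astype(np.float32))
            print(c,q,round(r["score"],2),np.round(r["point"]),m.sum(),rect)
print(atz(a,(305,187),.088),atz(b,(215,206),.088))
print(tri(a,(305,187),b,(215,206)))
```

```text
top dispD 0.67 [329. 196.] 1699 ((321.25787353515625, 190.09152221679688), (88.09339904785156, 42.77839279174805), 64.53665161132812)
top leverD_pad 0.85 [323. 190.] 438 ((318.3894348144531, 190.07489013671875), (43.9259033203125, 18.58258056640625), 10.885525703430176)
scene dispD 0.97 [197. 229.] 1734 ((202.14524841308594, 219.4167938232422), (78.83953857421875, 50.61644744873047), 32.125)
scene leverD_pad 0.69 [195. 215.] 185 ((202.80540466308594, 210.0930938720703), (8.550663948059082, 41.6158447265625), 64.44003295898438)
[ 0.5691051  -0.15321761  0.088     ] [ 0.57938428 -0.15890229  0.088     ]
(array([ 0.56972003, -0.15487493,  0.07804886]), np.float64(0.0005460636292203354))
```

View pics/topc.png

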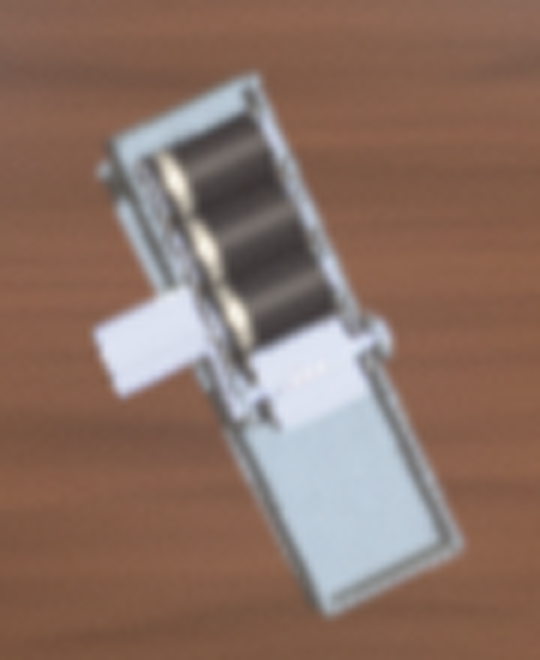

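View pics/scenec.png

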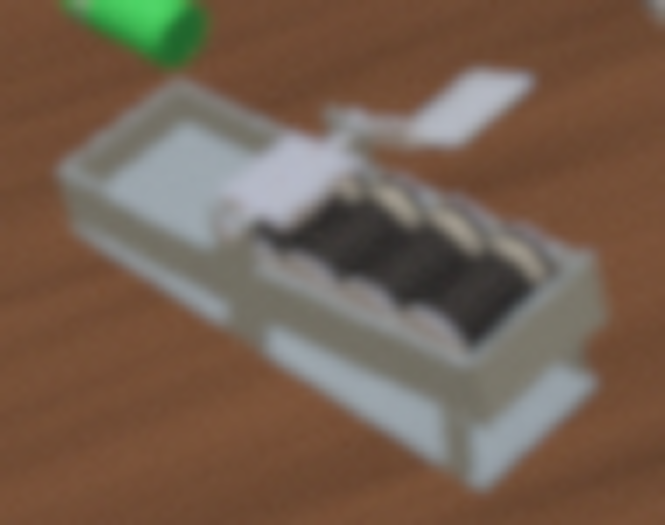

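Run:
```python
from h import *
a=eyes.get_image("top");b=eyes.get_image("scene")
f=lambda p,o,k:((p[0]+.5)/k+o[0]-.5,(p[1]+.5)/k+o[1]-.5)
t=lambda p:f(p,(280,130),6); s=lambda p:f(p,(150,190),7)
P,e=tri(a,t((152,342)),b,s((472,108)));print("pad",P,e,atz(a,t((152,342)),.088))
# tray lip corners z~.03?, axis direction from cheek edges (each pair approx; uphill heights differ)
for z in(.02,.03,.04):
  A=atz(a,t((325,612)),z);B=atz(a,t((462,545)),z);print(z,A,B,np.linalg.norm(A-B),np.degrees(np.arctan2(*(B-A)[1::-1])))
# back corners
for z in(.06,.07,.075,.08):
  C=atz(a,t((105,155)),z);D=atz(a,t((255,75)),z);print(z,C,D,np.linalg.norm(C-D))
for r in pinpoint("top","dispD_tray")[:1]: print(atz(a,r["point"],.01))
for r in pinpoint("top","dispD")[:1]: print("disp",atz(a,r["point"],.0))
```

```text
pad [ 0.57159677 -0.15184653  0.08242379] 0.004350252706527365 [ 0.57022627 -0.15302321  0.088     ]
0.02 [ 0.44575841 -0.24147006  0.02      ] [ 0.47614308 -0.30767177  0.02      ] 0.0728415771928567 -65.34624096020413
0.03 [ 0.44620689 -0.23932714  0.03      ] [ 0.47631096 -0.30491745  0.03      ] 0.07216885912037749 -65.34624096020417
0.04 [ 0.44665538 -0.23718422  0.04      ] [ 0.47647883 -0.30216314  0.04      ] 0.07149614104789821 -65.34624096020416
0.06 [ 0.65898813 -0.13758701  0.06      ] [ 0.69507172 -0.20789837  0.06      ] 0.07902982301297179
0.07 [ 0.65740903 -0.13635809  0.07      ] [ 0.69314659 -0.20599519  0.07      ] 0.07827195763899983
0.075 [ 0.65661948 -0.13574363  0.075     ] [ 0.69218402 -0.2050436   0.075     ] 0.07789302495201386
0.08 [ 0.65582993 -0.13512917  0.08      ] [ 0.69122146 -0.20409201  0.08      ] 0.07751409226502794
[ 0.50117589 -0.24102609  0.01      ]
disp [ 0.56773629 -0.21415085  0.        ]
```

The four-cell wide lane is dispD. Its tray end points about toward the robot, uphill yaw is about 25°, and the pad is at about (0.571, -0.152). In dispD's frame that gives x of about 0.033 and y of about 0.063, which matches the description. Next I'll work out the turn.

Run:
```python
from h import *
from scipy.spatial.transform import Rotation as R
o=ctrl.get_obs();M=R.from_rotvec(o["tool_rot"]).as_matrix();print(M.round(3))
z=M[:,2];print("jaw az",np.degrees(np.arctan2(z[1],z[0])),"want 115 or -65")
print((np.array([.573,-.151])-o["tool_pos"][:2])*100)
```

```text
[[ 0.964  0.     0.267]
 [-0.267  0.     0.964]
 [-0.    -1.     0.   ]]
jaw az 74.48608610330533 want 115 or -65
[ 40.58217591 -75.32206556]
```

Request:
play_rows(
  moves=[
    {"x":1.7,"y":-3.1,"turn":1.7,"jaw":0},
    {"x":1.7,"y":-3.1,"turn":1.7,"jaw":0},
    {"x":1.7,"y":-3.1,"turn":1.7,"jaw":0},
    {"x":1.7,"y":-3.1,"turn":1.7,"jaw":0},
    {"x":1.7,"y":-3.1,"turn":1.7,"jaw":0},
    {"x":1.7,"y":-3.1,"turn":1.7,"jaw":0},
    {"x":1.7,"y":-3.1,"turn":1.7,"jaw":0},
    {"x":1.7,"y":-3.1,"turn":1.7,"jaw":0},
  ],
  squeeze=20,
)

```text
invalid input
```

Request:
play_rows(
  moves=[
    {"x":1.7,"y":-3.1,"turn":1.7,"jaw":0},
    {"x":1.7,"y":-3.1,"turn":1.7,"jaw":0},
    {"x":1.7,"y":-3.1,"turn":1.7,"jaw":0},
    {"x":1.7,"y":-3.1,"turn":1.7,"jaw":0},
    {"x":1.7,"y":-3.1,"turn":1.7,"jaw":0},
    {"x":1.7,"y":-3.1,"turn":1.7,"jaw":0},
    {"x":1.7,"y":-3.1,"turn":1.7,"jaw":0},
    {"x":1.7,"y":-3.1,"turn":1.7,"jaw":0},
  ],
)

```text
invalid input
```

Request:
play_rows(
  moves=[
    {"x":1.7,"y":-3.1,"turn":1.7,"jaw":0},
    {"x":1.7,"y":-3.1,"turn":1.7,"jaw":0},
    {"x":1.7,"y":-3.1,"turn":1.7,"jaw":0},
    {"x":1.7,"y":-3.1,"turn":1.7,"jaw":0},
    {"x":1.7,"y":-3.1,"turn":1.7,"jaw":0},
    {"x":1.7,"y":-3.1,"turn":1.7,"jaw":0},
    {"x":1.5,"y":-3.1,"turn":1.7,"jaw":0},
    {"x":0,"y":0,"jaw":0},
  ],
)

```text
invalid input
```

Request:
play_rows(
  moves=[
    {"x":1.7,"y":-3.1,"z":0,"turn":1.7,"jaw":0},
  ],
)

```text
t: 1.28
tool_pos: [0.1825, 0.5736, 0.2309]
tool_rot: [-1.561, 0.187, -0.185]
contact_force: [1.4, -0.6, 0.2]
opening: 0.0753
```

Request:
play_rows(
  moves=[
    {"x":1.7,"y":-3.1,"z":0,"turn":1.7,"jaw":0},
    {"x":1.7,"y":-3.1,"z":0,"turn":1.7,"jaw":0},
    {"x":1.7,"y":-3.1,"z":0,"turn":1.7,"jaw":0},
    {"x":1.7,"y":-3.1,"z":0,"turn":1.7,"jaw":0},
    {"x":1.7,"y":-3.1,"z":0,"turn":1.7,"jaw":0},
    {"x":1.7,"y":-3.1,"z":0,"turn":1.7,"jaw":0},
    {"x":1.7,"y":-3.1,"z":0,"turn":1.7,"jaw":0},
    {"x":1.7,"y":-3.1,"z":0,"turn":1.7,"jaw":0},
  ],
)

```text
t: 1.95
tool_pos: [0.3206, 0.3217, 0.2315]
tool_rot: [-1.57, 0.001, -0.002]
contact_force: [0.5, 0.3, -0.0]
opening: -0.0001
```

Request:
play_rows(
  moves=[
    {"x":1.7,"y":-3.1,"z":0,"turn":1.7,"jaw":0},
    {"x":1.7,"y":-3.1,"z":0,"turn":1.7,"jaw":0},
    {"x":1.7,"y":-3.1,"z":0,"turn":1.7,"jaw":0},
    {"x":1.7,"y":-3.1,"z":0,"turn":1.7,"jaw":0},
    {"x":1.7,"y":-3.1,"z":0,"turn":1.7,"jaw":0},
    {"x":1.7,"y":-3.1,"z":0,"turn":1.7,"jaw":0},
    {"x":1.7,"y":-3.1,"z":0,"turn":1.7,"jaw":0},
    {"x":1.7,"y":-3.1,"z":0,"turn":1.7,"jaw":0},
  ],
)

```text
t: 2.62
tool_pos: [0.4568, 0.0735, 0.2316]
tool_rot: [-1.563, -0.185, 0.183]
contact_force: [1.1, 0.3, -0.1]
opening: -0.0002
```

Request:
play_rows(
  moves=[
    {"x":1.7,"y":-3.1,"z":0,"turn":1.7,"jaw":0},
    {"x":1.7,"y":-3.1,"z":0,"turn":1.7,"jaw":0},
    {"x":1.7,"y":-3.1,"z":0,"turn":1.7,"jaw":0},
    {"x":1.7,"y":-3.1,"z":0,"turn":1.7,"jaw":0},
    {"x":1.7,"y":-3.1,"z":0,"turn":1.7,"jaw":0},
    {"x":1.7,"y":-3.1,"z":0,"turn":1.7,"jaw":0},
    {"x":1.5,"y":-3.1,"z":0,"turn":1.7,"jaw":0},
    {"x":0,"y":0,"z":0,"turn":0,"jaw":0},
  ],
)

```text
t: 3.28
tool_pos: [0.5746, -0.1467, 0.2309]
tool_rot: [-1.546, -0.343, 0.343]
contact_force: [-1.4, 0.3, 0.1]
opening: -0.0003
```

Request:
play_rows(
  moves=[
    {"x":-0.1,"y":-0.4,"z":-3.0,"turn":1.2,"jaw":0},
    {"x":0,"y":0,"z":-3.0,"turn":0,"jaw":0},
    {"x":0,"y":0,"z":-3.0,"turn":0,"jaw":0},
    {"x":0,"y":0,"z":-1.0,"turn":0,"jaw":0},
    {"x":0,"y":0,"z":0,"turn":0,"jaw":0},
  ],
)

```text
t: 3.7
tool_pos: [0.5696, -0.1445, 0.1274]
tool_rot: [-1.536, -0.358, 0.367]
contact_force: [0.5, 1.1, -0.1]
opening: -0.0002
```

Run:
```python
from h import *
w=eyes.get_image("wrist");save(w,"w1.png",k=1.5)
a=eyes.get_image("top");save(a,"t1.png",(270,120,370,240),5)
b=eyes.get_image("scene");save(b,"s1.png",(150,160,260,265),5)
o=ctrl.get_obs();print(o["tool_pos"],o["contact_force"],proj(b,o["tool_pos"]))
for r in pinpoint("wrist","leverD_pad"): print(r, atz(w,r["point"],.088))
```

```text
[ 0.57342258 -0.14598135  0.13364762] [ 0.31425515 -0.73383356  0.83750687] [217.44210045 191.36605742]
{'point': [240.0, 212.5], 'score': 0.58} [ 0.57235183 -0.15473313  0.088     ]
{'point': [162.6, 228.7], 'score': 0.22} [ 0.60509421 -0.19503169  0.088     ]
```

View pics/w1.png

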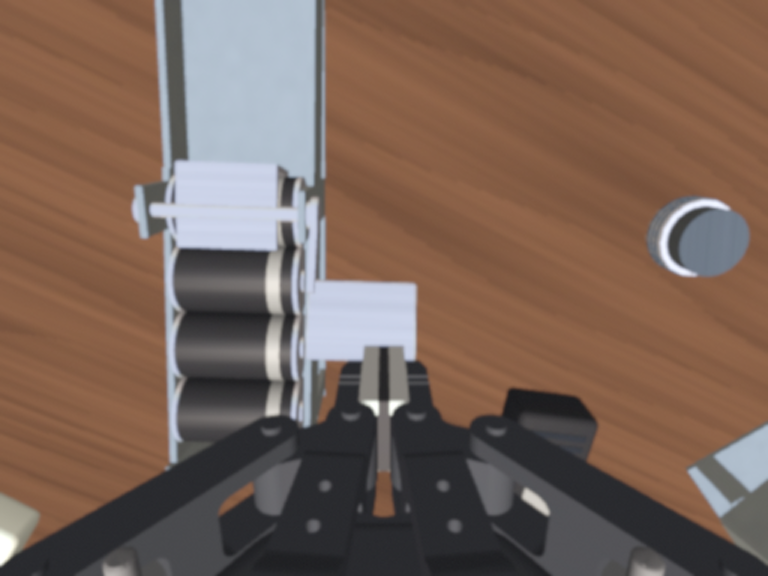

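View pics/s1.png

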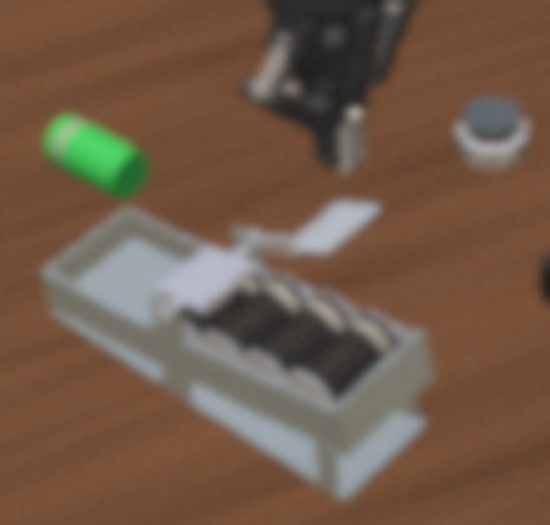

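The wrist view shows the pad centred at about (241,214). The fingertip is about 6 mm off, on the side away from the lane. I'll correct by -0.7 cm in y and descend.

Request:
play_rows(
  moves=[
    {"x":0,"y":-0.7,"z":-1.0,"turn":0,"jaw":0},
    {"x":0,"y":0,"z":-1.5,"turn":0,"jaw":0},
    {"x":0,"y":0,"z":0,"turn":0,"jaw":0},
    {"x":0,"y":0,"z":0,"turn":0,"jaw":0},
  ],
)

```text
t: 4.23
tool_pos: [0.5718, -0.153, 0.1059]
tool_rot: [-1.54, -0.362, 0.363]
contact_force: [0.4, -0.2, -0.1]
opening: -0.0002
```

Run:
```python
from h import *
w=eyes.get_image("wrist");save(w,"w2.png",k=1.5)
b=eyes.get_image("scene");save(b,"s2.png",(150,160,260,265),5)
o=ctrl.get_obs();print(o["tool_pos"],o["contact_force"],o["t"])
```

```text
[ 0.5726853  -0.153151    0.10720715] [-0.27827649  0.41799891 -0.17999276] 4.3333
```

View pics/w2.png

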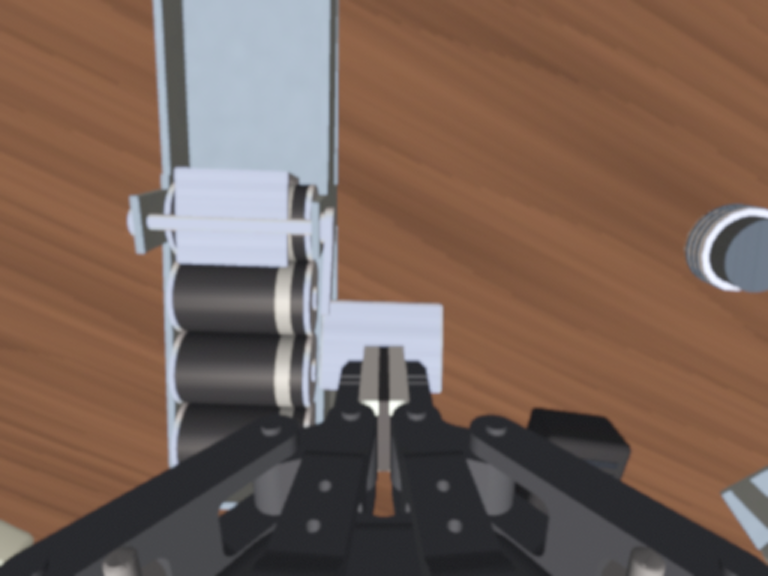

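View pics/s2.png

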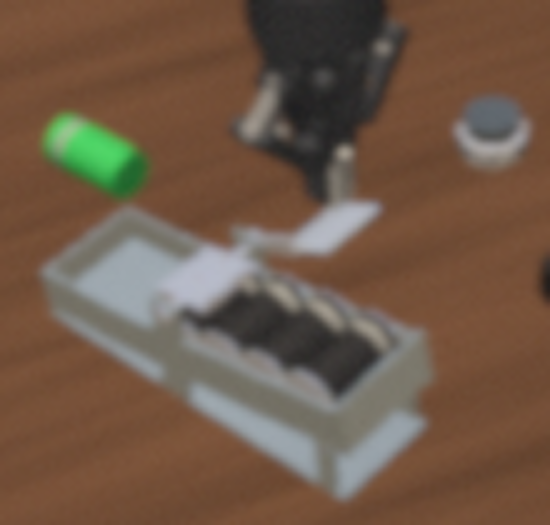

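Laterally centred: the finger is at column 384 and the pad spans 320–443. I'll press in steps.

Request:
play_rows(
  moves=[
    {"x":0,"y":0,"z":-1.0,"turn":0,"jaw":0},
    {"x":0,"y":0,"z":-1.0,"turn":0,"jaw":0},
    {"x":0,"y":0,"z":-1.0,"turn":0,"jaw":0},
    {"x":0,"y":0,"z":-1.0,"turn":0,"jaw":0},
    {"x":0,"y":0,"z":-0.5,"turn":0,"jaw":0},
  ],
)

```text
t: 4.75
tool_pos: [0.5731, -0.153, 0.0607]
tool_rot: [-1.541, -0.364, 0.361]
contact_force: [0.9, 0.3, 6.0]
opening: 0.0
```

Request:
play_rows(
  moves=[
    {"x":0,"y":0,"z":-0.3,"turn":0,"jaw":0},
    {"x":0,"y":0,"z":0,"turn":0,"jaw":0},
  ],
)

```text
t: 4.92
tool_pos: [0.5723, -0.1531, 0.0578]
tool_rot: [-1.541, -0.362, 0.363]
contact_force: [3.0, -0.5, 1.7]
opening: 0.0002
```

Request:
play_rows(
  moves=[
    {"x":0,"y":0,"z":-0.3,"turn":0,"jaw":0},
    {"x":0,"y":0,"z":0,"turn":0,"jaw":0},
  ],
)

```text
t: 5.08
tool_pos: [0.5719, -0.1532, 0.0552]
tool_rot: [-1.541, -0.362, 0.364]
contact_force: [0.1, -1.6, 4.8]
opening: 0.0
```

Request:
play_rows(
  moves=[
    {"x":0,"y":0,"z":-0.2,"turn":0,"jaw":0},
    {"x":0,"y":0,"z":0,"turn":0,"jaw":0},
  ],
)

```text
t: 5.25
tool_pos: [0.5718, -0.1532, 0.0534]
tool_rot: [-1.541, -0.362, 0.364]
contact_force: [-0.6, -0.9, 5.3]
opening: -0.0001
```

Run:
```python
from h import *
b=eyes.get_image("scene");save(b,"s3.png",(150,160,260,265),5)
o=ctrl.get_obs();print(o["tool_pos"],o["contact_force"],o["t"])
```

```text
[ 0.57186559 -0.15316455  0.05355966] [-0.39435525 -1.93335709  4.76976892] 5.3
```

View pics/s3.png

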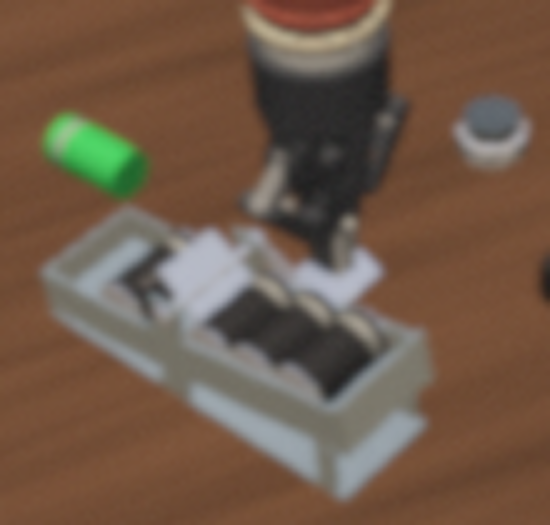

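The gate is up and D1 is rolling into the tray, at about crop (145,285). I'll push slightly further and hold.

Request:
play_rows(
  moves=[
    {"x":0,"y":0,"z":-0.2,"turn":0,"jaw":0},
    {"x":0,"y":0,"z":0,"turn":0,"jaw":0},
    {"x":0,"y":0,"z":0,"turn":0,"jaw":0},
    {"x":0,"y":0,"z":0,"turn":0,"jaw":0},
  ],
)

```text
t: 5.63
tool_pos: [0.5723, -0.1531, 0.0528]
tool_rot: [-1.541, -0.362, 0.363]
contact_force: [-1.3, -0.0, 10.8]
opening: 0.0
```

Run:
```python
from h import *
b=eyes.get_image("scene");save(b,"s4.png",(150,160,260,265),5)
o=ctrl.get_obs();print(o["tool_pos"],o["contact_force"],o["t"])
```

```text
[ 0.57236025 -0.15314433  0.05284588] [-2.93991146 -0.08123865 10.86960086] 5.6833
```

View pics/s4.png

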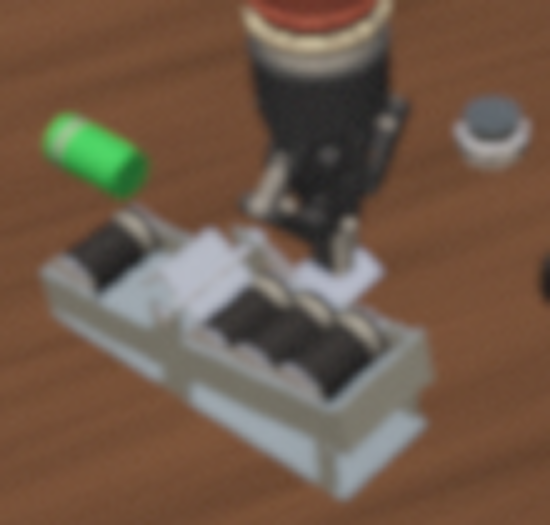

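D1 is against the lip, and the stop was reached at 10.9 N. I'll let the lever up.

Request:
play_rows(
  moves=[
    {"x":0,"y":0,"z":1.2,"turn":0,"jaw":0},
    {"x":0,"y":0,"z":1.5,"turn":0,"jaw":0},
    {"x":0,"y":0,"z":1.5,"turn":0,"jaw":0},
    {"x":0,"y":0,"z":1.5,"turn":0,"jaw":0},
    {"x":0,"y":0,"z":0,"turn":0,"jaw":0},
    {"x":0,"y":0,"z":0,"turn":0,"jaw":0},
    {"x":0,"y":0,"z":0,"turn":0,"jaw":0},
    {"x":0,"y":0,"z":0,"turn":0,"jaw":0},
  ],
)

```text
t: 6.35
tool_pos: [0.5709, -0.1523, 0.1064]
tool_rot: [-1.538, -0.36, 0.365]
contact_force: [0.2, 0.3, 0.0]
opening: 0.0001
```

Request:
play_rows(
  moves=[
    {"x":0,"y":0,"z":0,"turn":0,"jaw":0},
    {"x":0,"y":0,"z":0,"turn":0,"jaw":0},
    {"x":0,"y":0,"z":0,"turn":0,"jaw":0},
    {"x":0,"y":0,"z":0,"turn":0,"jaw":0},
  ],
)

```text
t: 6.68
tool_pos: [0.572, -0.1528, 0.1079]
tool_rot: [-1.54, -0.362, 0.363]
contact_force: [-0.9, -0.4, -0.2]
opening: -0.0002
```

Run:
```python
from h import *
b=eyes.get_image("scene");save(b,"s5.png",(150,160,260,265),5)
w=eyes.get_image("wrist");save(w,"w5.png",k=1.5)
o=ctrl.get_obs();print(o["tool_pos"],o["contact_force"],o["t"])
```

```text
[ 0.57212502 -0.15278116  0.10816106] [ 0.36179153 -0.72516573  0.5873835 ] 6.7833
```

View pics/s5.png

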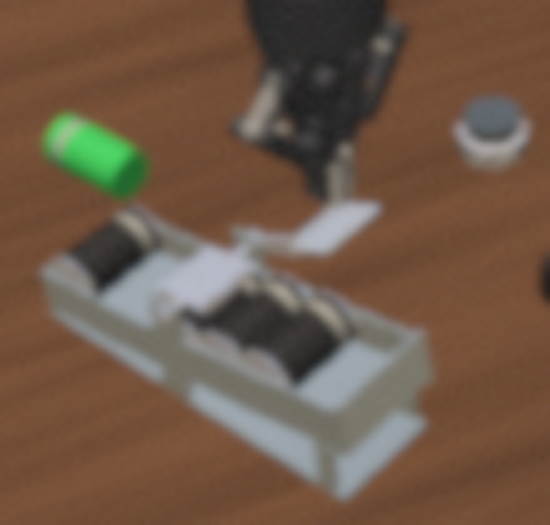

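View pics/w5.png

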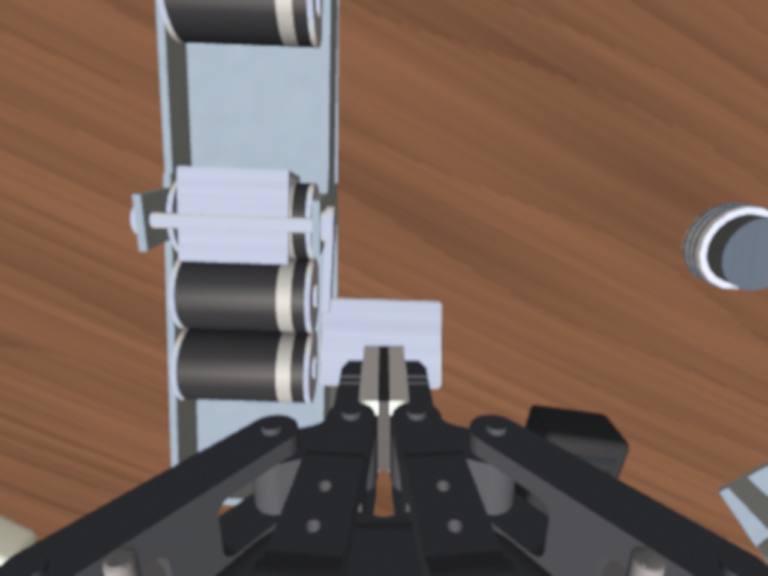

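One cell is in the tray, the row has moved up by one, and the lever is back up. Now the same press again.

Request:
play_rows(
  moves=[
    {"x":0,"y":0,"z":-1.0,"turn":0,"jaw":0},
    {"x":0,"y":0,"z":-1.0,"turn":0,"jaw":0},
    {"x":0,"y":0,"z":-1.0,"turn":0,"jaw":0},
    {"x":0,"y":0,"z":-1.0,"turn":0,"jaw":0},
    {"x":0,"y":0,"z":-0.8,"turn":0,"jaw":0},
    {"x":0,"y":0,"z":-0.5,"turn":0,"jaw":0},
    {"x":0,"y":0,"z":-0.4,"turn":0,"jaw":0},
    {"x":0,"y":0,"z":0,"turn":0,"jaw":0},
  ],
)

```text
t: 7.45
tool_pos: [0.5731, -0.1532, 0.0526]
tool_rot: [-1.541, -0.363, 0.362]
contact_force: [-1.8, 1.2, 9.6]
opening: -0.0
```

Request:
play_rows(
  moves=[
    {"x":0,"y":0,"z":0,"turn":0,"jaw":0},
    {"x":0,"y":0,"z":0,"turn":0,"jaw":0},
    {"x":0,"y":0,"z":0,"turn":0,"jaw":0},
    {"x":0,"y":0,"z":0,"turn":0,"jaw":0},
    {"x":0,"y":0,"z":0,"turn":0,"jaw":0},
    {"x":0,"y":0,"z":0,"turn":0,"jaw":0},
  ],
)

```text
t: 7.95
tool_pos: [0.573, -0.1532, 0.0525]
tool_rot: [-1.541, -0.363, 0.362]
contact_force: [-0.3, 0.9, 10.7]
opening: 0.0002
```

Run:
```python
from h import *
b=eyes.get_image("scene");save(b,"s6.png",(150,160,260,265),5)
o=ctrl.get_obs();print(o["tool_pos"],o["contact_force"],o["t"])
```

```text
[ 0.57305231 -0.15320186  0.05252799] [-0.29631866  0.57696307 10.5492063 ] 8.0
```

View pics/s6.png

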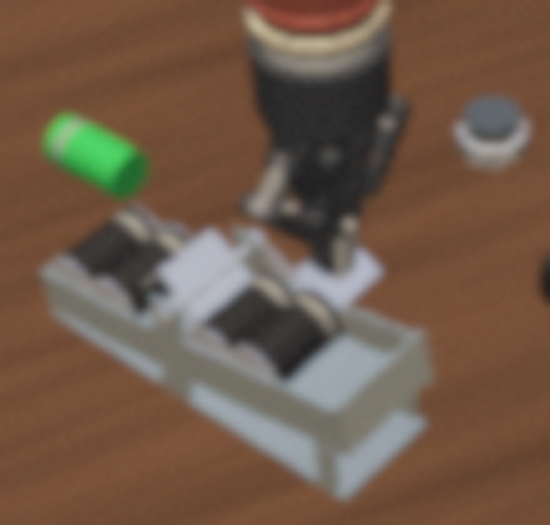

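The second cell lies behind the first in the tray, and two remain in the lane. I'll let the lever up and raise the arm clear.

Request:
play_rows(
  moves=[
    {"x":0,"y":0,"z":1.2,"turn":0,"jaw":0},
    {"x":0,"y":0,"z":1.5,"turn":0,"jaw":0},
    {"x":0,"y":0,"z":1.5,"turn":0,"jaw":0},
    {"x":0,"y":0,"z":1.5,"turn":0,"jaw":0},
    {"x":0,"y":0,"z":3,"turn":0,"jaw":0},
    {"x":0,"y":0,"z":3,"turn":0,"jaw":0},
    {"x":0,"y":0,"z":3,"turn":0,"jaw":0},
    {"x":0,"y":0,"z":0,"turn":0,"jaw":0},
  ],
)

```text
t: 8.67
tool_pos: [0.5749, -0.154, 0.2051]
tool_rot: [-1.546, -0.369, 0.357]
contact_force: [-0.0, -0.4, 0.8]
opening: 0.0
```

Request:
play_rows(
  moves=[
    {"x":0,"y":0,"z":0,"turn":0,"jaw":0},
    {"x":0,"y":0,"z":0,"turn":0,"jaw":0},
    {"x":0,"y":0,"z":0,"turn":0,"jaw":0},
    {"x":0,"y":0,"z":0,"turn":0,"jaw":0},
    {"x":0,"y":0,"z":0,"turn":0,"jaw":0},
    {"x":0,"y":0,"z":0,"turn":0,"jaw":0},
    {"x":0,"y":0,"z":0,"turn":0,"jaw":0},
    {"x":0,"y":0,"z":0,"turn":0,"jaw":0},
  ],
)

```text
t: 9.33
tool_pos: [0.5721, -0.1528, 0.198]
tool_rot: [-1.54, -0.362, 0.363]
contact_force: [0.3, -0.1, -0.4]
opening: 0.0001
```

Run:
```python
from h import *
b=eyes.get_image("scene");save(b,"s7.png",(150,160,260,265),5)
w=eyes.get_image("wrist");save(w,"w7.png",k=1.5)
o=ctrl.get_obs();print(o["tool_pos"],o["contact_force"],o["t"])
```

```text
[ 0.57219529 -0.15280944  0.1982946 ] [ 0.48249358  0.07475381 -0.63567042] 9.4333
```

View pics/s7.png

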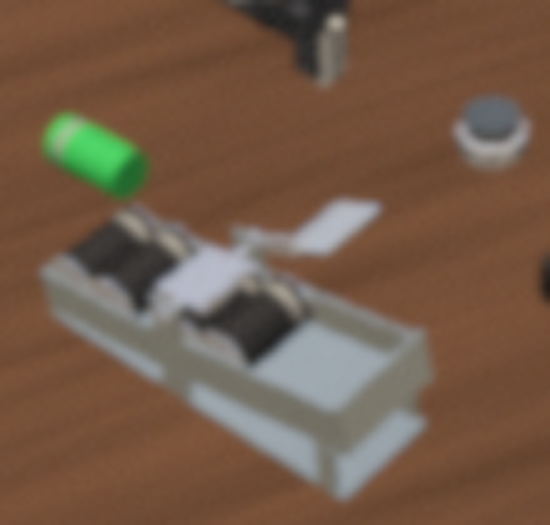

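View pics/w7.png

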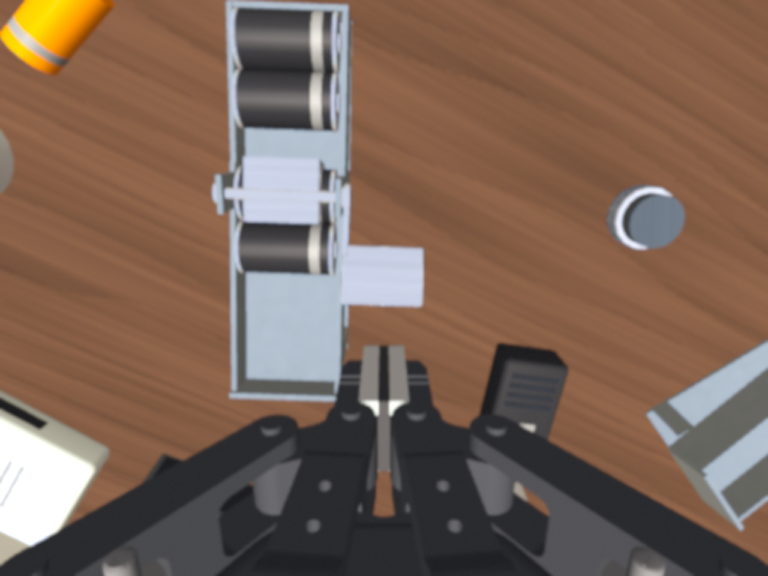

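Two cells are in the tray and two are behind the gate. The lever is up and the arm is clear.

```bash
python3 -c "
from station import finish_job
print(finish_job())"
```

```text
the job is handed in; nothing more can be done
None
```

I pressed the D-cell dispenser's lever fully down twice with shut fingers and let it come back up each time. I handed the job in at about 9.4 s of the 40 s allowed; no verdict is reported.

- **Presses:** Each one reached the hard stop, at about 11 N with the fingertips at z ≈ 0.053 m, and let out exactly one cell.
- **Last pictures:** Two D cells are in the tray, one against the lip and one behind it. The other two are behind the closed gate, and the pad is back at its rest height.
- **Arm:** It stopped about 11 cm above the pad, touching nothing. The force reading was under 1 N, which is sensor noise.
- **Other things on the bench:** The arm went near nothing but the lever pad, so I did not measure the C dispenser or the other things again after the presses.
- **Problems:** My first three move calls were refused as invalid because the rows left out z. The arm did not move on those calls, and I sent them again with every field filled in. The pad's height came out 4 to 10 mm low from the cameras, so I used the given 88 mm and pressed down step by step while watching the force.

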